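Change over the purge gas behind the snap cover

TASK

Change the analyser over to its other purge gas: press in the black snap tab on the front of the selector box and, with it pressed, raise the hinged green cover and swing it back to upright or further so that it stays open. Then throw the red lever inside all the way over to the far (hinge) side, leaving the blue lever as it is and not disturbing the things standing beside the box.

Things in the scene. Friction and masses are not known exactly. Their poses are not given: they have to be found in the camera images.
- selector_box: White steel case fixed to the bench, 180 (x) x 220 (y) x 95 mm high without its cover, open on top. Origin: centre of its underside. Its x points from the front (snap tab, facing about the robot's left) to the rear (hinge), z up. Walls 5 mm; inner floor at 45 mm. Two steel keepers stand out 24 mm from the front face, 21 to 41 mm either side of the middle, 43 to 66 mm above the bench.
- cover (a joint): Angle of the green cover: 0 shut, 1.57 upright, 1.9 rear stop (rad). Its stiff hinge (0.3 N m) keeps it where it is left; lifting it at the tab takes about 3 N. It cannot open until the tab is pressed. A hollow green tray 180 x 220 x 36 mm high (5 mm skirt, 30 mm deep), with a tongue 60 mm wide and 27 mm long at the front that carries the tab.
- cover_hinge (a point): Middle of the cover's hinge line, which runs along the box's y: at x = 90, y = 0, z = 96.5 mm of the box. The point turns with the cover; shut, its axes equal those of the box.
- tab (a joint): Inward flex of the black snap tab: 0 at rest, 0.28 stop (rad). From 0.17 its ears clear the keepers and the cover can rise; once the cover is at about 0.09 rad the tab may be let go. It springs back; at the face 2 N starts it, 7 N reaches 0.17, 10 N the stop. It pivots at its top, 198 mm in front of the cover hinge and level with it, and hangs down 48 mm.
- tab_face (a point): Centre of the ribbed front face of the tab, 38 mm wide (y) and 32 mm high, looking to -x of the box; press it towards +x of the box. With the cover shut it lies at x = -124, y = 0, z = 66.5 mm of the box. It moves with tab and cover.
- tab_lip (a point): Middle of the front lower edge of the thumb lip right above the tab's face: 56 mm wide, 6 mm thick, 10 mm further forward than the face, 16 mm above its centre. A fingertip leaning forward (about 40 degrees) under the lip presses the face in, then lifts the cover by the lip. It moves with the tab.
- red_lever (a joint): Red-knobbed toggle lever in the box: 0 leaning to the front (it starts there, 0 to 0.15), 0.8 leaning fully to the rear (rad). It stays where it is left; about 1.5 N at the knob moves it.
- red_lever_tip (a point): Centre of the red knob (ball 26 mm across), about 104 mm above the bench; it swings 31 mm along the box's x on a 40 mm arm; push it with the side of a finger, tip below its centre. Its pivot is 67 mm above the bench, 20 mm in front of the box's middle and 45 mm to its left or right, on a grey block 70 x 50 x 25 mm standing on the inner floor.
- blue_lever (a joint): Blue-knobbed lever beside the red one, same make and meaning; to be left alone.
- blue_lever_tip (a point): Centre of the blue knob, 26 mm ball. The red and blue levers are 90 mm apart across the box and may be either way round.
- filter: Loose bystander: black gas filter cartridge standing upright, 60 mm across, 122 mm high. Origin: centre of its underside.
- jar: Loose bystander: small sample jar, 42 mm across, 50 mm high. Origin: centre of its underside.
- scanner: Loose bystander: black hand scanner lying down, about 110 x 62 x 30 mm. Origin: on its underside, under the handle, 80 mm from the wide head's end, which is in its +x.

How it is judged:
By the outcome, as a careful person would: the job done as asked, in the order asked, and still so for the second after the job is handed in, with the robot touching nothing.
It also fails if it takes over 54 s, if anything falls off the work surface, if the arm or the gripper's body presses on something with over 40 N, if the wrist force passes 120 N, or if a joint passes its speed limit or range.

ROBOT

A 6-joint arm with a two-finger parallel gripper is mounted at the origin on the work surface. World frame = base frame: x ahead of the robot, y to its left, z up, the work surface at z = 0. Lengths are in m, angles in rad, forces in N, time in s.
With the tool pointing down it reaches from about 0.375 to 0.9 m from the base axis. Payload 3.1 kg.
Tool frame: the origin (TCP) lies midway between the tips of the shut fingers; the grasp point (between the pads) lies 19 mm behind it; z points along the fingers, y is the line along which they close (so a half turn about z gives the same grasp; the last joint's range is limited). The gripper opens to 87 mm and grips with 3 to 60 N. Pads are 19 mm wide; open, the fingers measure 117 mm over their backs; the gripper's body (75 mm by 190 mm) begins 51 mm behind the grasp point.
Start: joints at [-1.349, 0.527, 1.433, -0, 1.181, -0.178], TCP at [0.243, -0.576, 0.223] pointing down, gripper open.
Joint ranges: [-3.08, 3.08], [-0.75, 2.2], [0.22, 2.44], [-1.43, 4.57], [0, 2.65], [-2.85, 2.85]. Speed limits (rad/s): [2.79, 2.79, 3.14, 3.14, 3.14, 3.14].

INTERFACE

Orientations are given as a unit quaternion [x, y, z, w].
In Python, from rig import status, imaging, order gives the robot as it stands.
- The arm moves only by the tool arm_command, never from a script. Its argument "deltas" is one flat list of numbers, 5 for each row, row after row: the opening, from -1 (shut) to 1 (fully open), so that 0 is half open, then the shift along the tool's x, y, z in m, then the turn about the tool's z in rad. In form: [gripper, tx, ty, tz, roll, gripper, tx, ty, tz, roll, ...]. A call has 1 to 12 rows; each row shifts and turns the commanded pose from where the row before left it, along the tool's axes as they then stand; what a row does not reach is not made up. A row lasts 1/8 s, in which the tool goes at most 62.5 mm and 10.7 degrees, less where a joint would pass 70% of its speed; a pose out of reach is approached as far as the arm can. A call with a gripper value outside its range is refused whole. The fingers move at their own pace and stop on an object; "newtons" is the grip in N (left out, the last holds). Time passes only in rows, so rows that do not move let the fingers close. It gives the time, the measured TCP pose, the force, the opening and the grip force at its end, in the units of the state.
- status.get_obs(): the state, without advancing time (a new reading comes with each control period).
- imaging.camera(name): name is "side" or "top" or "wrist"; returns (picture, depth): 400x640x3 uint8, red, green, blue; 400x640 float32, m along the optical axis (not along the pixel's ray), 0 where there is no reading.
- imaging.camera_params(name): a dict with "intrinsics" (3x3 intrinsics, pixels), "camera_from_world" (4x4, takes a point from world to camera coordinates). Camera axes: x right, y up, looking along -z (the intrinsics and any distortion apply to the point x, -y, -z); pixel columns grow to the right and rows downward; lengths in m; the calibration is good to about 2 mm. A picture is of the moment at which its call begins: read the wrist's pose just before it. camera_params takes no time and is no camera call; for the wrist camera it gives the pose at the moment of the call.
- order.hand_in(): hands the job in; it is judged then, once.
The state is a dict: "time": time; "q": joint angles; "joint_velocities": joint speeds; "joint_torque": joint torques, N m; "position": TCP position; "tool_rot": TCP orientation; "ft_force": force on the tool from outside, world axes, zero at the start; "moment": the same for the moment, N m; "grip_width": finger opening in m; "grip_force": force on a finger pad.
Only numpy, scipy, OpenCV 4.12 (cv2) and the standard library are available. Lean on these libraries where they do the work, as an engineer would, in place of code of your own. Each camera call takes 0.05 s, during which the arm holds its last target. There are 200 camera calls.

## Working session

There is one attempt and no reset: what is moved stays moved. The work goes in short steps, Python scripts to look and compute and a tool call to move; the robot and the scene stay as the last step left them, time stands still between calls to the robot, and variables do not carry over. Pictures are saved under pics/ and viewed, at most 10 in all, crops included, and the job is handed in when it is done.

Besides the shell and the picture viewer there is one more tool, called as name(argument=value, ...) on one line, values as JSON. arm_command: Moves the arm, as the interface text tells. Its arguments: {"type":"object","properties":{"deltas":{"type":"array"},"newtons":{"type":"number"}},"required":["deltas"]}

```bash
mkdir -p pics; ls; python3 - <<'E'
from rig import status, imaging
import cv2,numpy as np
s=status.get_obs();print(s)
for n in("top","side"):
    p,d=imaging.camera(n);np.savez(f"{n}.npz",p=p,d=d,**imaging.camera_params(n))
    cv2.imwrite(f"pics/{n}0.png",p[:,:,::-1]);print(n,imaging.camera_params(n),(d>0).mean())
E
```

```text
pics
{'time': 0.0, 'q': array([-1.34949405e+00,  5.28458119e-01,  1.43387914e+00,  2.07081766e-06,
        1.18140580e+00, -1.78494910e-01]), 'joint_velocities': array([ 4.46340531e-05,  2.49231511e-04, -3.01492663e-04,  3.22066156e-05,
        8.03763909e-05, -8.33827500e-04]), 'joint_torque': array([-1.52568089e-03, -4.40053153e+01, -1.76590097e+01,  6.32384210e-02,
        5.82497742e-02, -1.57181080e-04]), 'position': array([ 0.24313898, -0.57498239,  0.22158395]), 'tool_rot': array([ 9.80086231e-01,  1.98569443e-01, -2.20542877e-05, -1.07497710e-03]), 'ft_force': array([-0.24052773,  0.2366444 , -0.17825491]), 'moment': array([ 0.01164819, -0.01157818, -0.00862547]), 'grip_force': 0.0, 'grip_width': 0.0868936346168174}
top {'intrinsics': array([[367.26807045,   0.        , 317.20959153],
       [  0.        , 367.26807045, 190.00546868],
       [  0.        ,   0.        ,   1.        ]]), 'camera_from_world': array([[-0.02111327, -0.9993683 ,  0.02858723,  0.00833376],
       [ 0.98840366, -0.01656384,  0.15094318, -0.55164402],
       [-0.15037431,  0.03144263,  0.988129  , -0.83824176],
       [ 0.        ,  0.        ,  0.        ,  1.        ]])} 0.9959609375
side {'intrinsics': array([[391.13565022,   0.        , 316.9676753 ],
       [  0.        , 391.13565022, 199.24149844],
       [  0.        ,   0.        ,   1.        ]]), 'camera_from_world': array([[-0.98117158, -0.19243063,  0.01651632,  0.56255344],
       [ 0.15886235, -0.75545473,  0.63564999, -0.12917072],
       [-0.10984119,  0.62630552,  0.77180069, -0.85904104],
       [ 0.        ,  0.        ,  0.        ,  1.        ]])} 0.9958515625
```

View pics/top0.png

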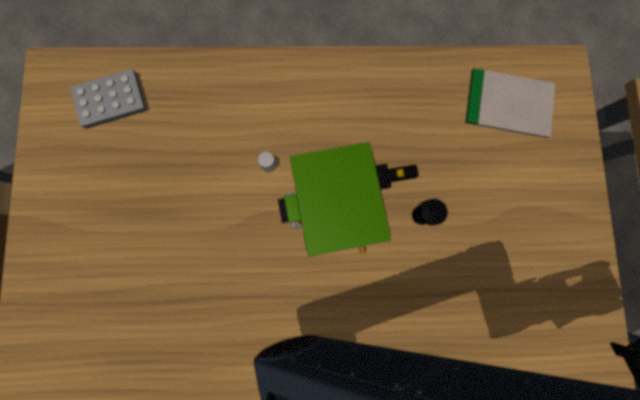

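View pics/side0.png

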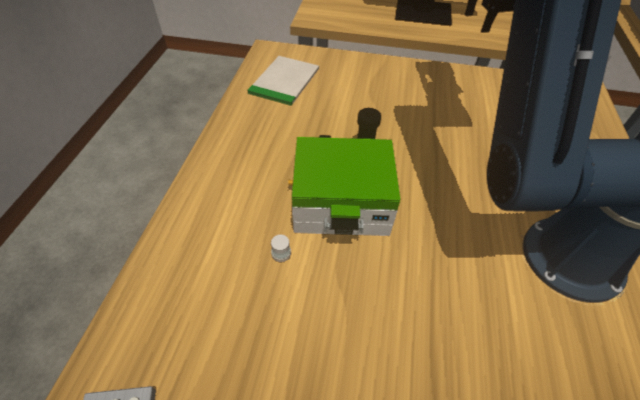

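The top view shows the green cover with corners near (291,156), (370,143), (390,241) and (308,255), and the tab at its left, about (283,209). The jar is at (267,161), the scanner at (398,174) and the filter at (432,212). In the side view the tab is at (345,222).

```bash
cat > h.py <<'E'
import numpy as np,cv2
from scipy.spatial.transform import Rotation as R
def cloud(d,K,T):
    v,u=np.mgrid[:d.shape[0],:d.shape[1]]
    c=np.stack([(u-K[0,2])/K[0,0]*d,-(v-K[1,2])/K[1,1]*d,-d,],-1)
    return (c-T[:3,3])@T[:3,:3]
def proj(P,K,T):
    c=np.atleast_2d(P)@T[:3,:3].T+T[:3,3]
    return np.c_[K[0,2]+K[0,0]*c[:,0]/-c[:,2],K[1,2]-K[1,1]*c[:,1]/-c[:,2]]
def rayplane(uv,z,K,T):
    uv=np.atleast_2d(uv).astype(float)
    r=np.c_[(uv[:,0]-K[0,2])/K[0,0],-(uv[:,1]-K[1,2])/K[1,1],-np.ones(len(uv))]@T[:3,:3]
    o=-T[:3,:3].T@T[:3,3]
    return o+r*((z-o[2])/r[:,2])[:,None]
E
python3 - <<'E'
from h import *
for n in("top","side"):
    f=np.load(n+".npz");p,d,K,T=f['p'],f['d'],f['intrinsics'],f['camera_from_world']
    W=cloud(d,K,T);h=cv2.cvtColor(p,cv2.COLOR_RGB2HSV)
    g=cv2.inRange(h,(45,150,40),(75,255,255))>0
    m=g&(W[...,2]>.118)&(W[...,2]<.16)&(abs(W[...,1])<.35)&(W[...,0]>.3)&(W[...,0]<.8)
    print(n,m.sum(),"z med",np.median(W[m][:,2]))
    cn=max(cv2.findContours(m.astype(np.uint8),0,2)[0],key=cv2.contourArea)[:,0]
    P=rayplane(cn,.1315,K,T)[:,:2]
    r=cv2.minAreaRect((P*1000).astype(np.float32));print(r,cv2.boxPoints(r).round(1).tolist())
    # front and dark parts in the box frame
    for ang in (0,):
        c=np.array(r[0])/1000
        bx=cv2.boxPoints(r)/1000
        e=[bx[1]-bx[0],bx[2]-bx[1]];e=min(e,key=np.linalg.norm);ex=e/np.linalg.norm(e)
        if ex[1]>0: ex=-ex
        ey=np.array([-ex[1],ex[0]])
        print("centre",c,"ex",ex,"yaw",np.arctan2(ex[1],ex[0]))
        L=W[...,:2]-c;X=L@ex;Y=L@ey;Z=W[...,2]
        t=g&(X<-.095)&(X>-.15)&(abs(Y)<.06)&(Z>.06)
        k=(h[...,2]<60)&(X<-.1)&(X>-.15)&(abs(Y)<.06)&(Z>.055)
        for q,s in((t,"tongue"),(k,"tab")):
            if q.any(): print(s,q.sum(),*[np.percentile(a[q],[2,50,98]).round(4) for a in(X,Y,Z)])
E
```

```text
top 673 z med 0.13192857105229927
((453.8037109375, -13.457746505737305), (2.9808778762817383, 4.4893364906311035), 43.88610076904297) [[451.20001220703125, -12.899999618530273], [454.29998779296875, -16.100000381469727], [456.3999938964844, -14.0], [453.29998779296875, -10.800000190734863]]
centre [ 0.45380371 -0.01345775] ex [-0.72071666 -0.69322973] yaw -2.3756318
tongue 42 [-0.1446 -0.1059 -0.0956] [-0.018   0.0234  0.0562] [0.0868 0.1303 0.1343]
tab 53 [-0.1176 -0.1092 -0.1012] [-0.036  -0.0249 -0.0155] [0.0856 0.0877 0.0906]
side 351 z med 0.1316441748453452
((502.24505615234375, 38.07355499267578), (8.07706069946289, 8.152922630310059), 8.29842758178711) [[497.70001220703125, 41.5], [498.79998779296875, 33.5], [506.79998779296875, 34.599998474121094], [505.70001220703125, 42.70000076293945]]
centre [0.50224506 0.03807355] ex [-0.9895298  -0.14432888] yaw -2.996758
```

```bash
cat > m.py <<'E'
from h import *
for n in("top","side"):
    f=np.load(n+".npz");p,d,K,T=f['p'],f['d'],f['intrinsics'],f['camera_from_world']
    W=cloud(d,K,T);h=cv2.cvtColor(p,cv2.COLOR_RGB2HSV).astype(int);q=p.astype(int)
    g=(q[...,1]>1.3*q[...,0])&(q[...,1]>1.6*q[...,2])&(q[...,1]>50)
    m=g&(W[...,2]>.118)&(W[...,2]<.16)&(abs(W[...,1])<.35)&(W[...,0]>.3)&(W[...,0]<.8)
    cn=max(cv2.findContours(m.astype(np.uint8),0,2)[0],key=cv2.contourArea)
    print(n,m.sum(),"z med",np.median(W[m][:,2]))
    P=rayplane(cv2.convexHull(cn)[:,0]+0.0,.1315,K,T)[:,:2]
    r=cv2.minAreaRect((P*1000).astype(np.float32))
    c=np.array(r[0])/1000;bx=cv2.boxPoints(r)/1000
    ex=min([bx[1]-bx[0],bx[2]-bx[1]],key=np.linalg.norm);ex=ex/np.linalg.norm(ex)
    if ex[1]>0: ex=-ex
    ey=np.array([-ex[1],ex[0]])
    print("centre",c,"size",r[1],"yaw",np.arctan2(ex[1],ex[0]))
    L=W[...,:2]-c;X=L@ex;Y=L@ey;Z=W[...,2]
    t=g&(X<-.097)&(X>-.15)&(abs(Y)<.06)&(Z>.06)&(Z<.12)
    k=(h[...,2]<60)&(X<-.1)&(X>-.15)&(abs(Y)<.06)&(Z>.055)
    for w,s in((t,"tongue"),(k,"tab")):
        if w.any(): print(s,w.sum(),*[np.percentile(a[w],[2,50,98]).round(4) for a in(X,Y,Z)])
E
python3 m.py
```

```text
top 8161 z med 0.13185564607407663
centre [ 0.52178864 -0.04617957] size (215.5884552001953, 179.41761779785156) yaw -1.4059582
tongue 246 [-0.1187 -0.1076 -0.0975] [-0.0278 -0.0011  0.0259] [0.087  0.1098 0.1127]
tab 133 [-0.1316 -0.1253 -0.1192] [-0.0251 -0.001   0.0238] [0.0843 0.0877 0.0906]
side 6422 z med 0.13172672791049056
centre [ 0.52228772 -0.0394583 ] size (216.71421813964844, 191.3091583251953) yaw -1.4050257
tongue 223 [-0.1109 -0.1069 -0.0975] [-0.0283  0.      0.0282] [0.1011 0.1092 0.1119]
tab 361 [-0.1273 -0.1168 -0.103 ] [-0.0259  0.0005  0.0252] [0.0575 0.0874 0.0932]
```

arm_command(deltas=[1,0.041,-0.042,-0.002,0,1,0.041,-0.042,-0.002,0,1,0.041,-0.042,-0.002,0,1,0.041,-0.042,-0.002,0,1,0.041,-0.042,-0.002,0,1,0.041,-0.042,0,0,1,0.041,-0.042,0,0,1,0.041,-0.042,0,0,1,0.041,-0.042,0,0,1,0.041,-0.042,0,0,1,0.041,-0.042,0,0,1,0.041,-0.042,0,0])

```text
time: 1.6
position: [0.5006, 0.082, 0.2324]
tool_rot: [0.98, 0.199, -0.0, 0.0]
ft_force: [1.0, 0.0, 0.6]
grip_width: 0.087
grip_force: 0.0
```

arm_command(deltas=[1,0,0,0,-0.167,1,0,0,0,-0.167,1,0,0,0,-0.167,1,0,0,0,-0.167,1,0,0,0,-0.167,1,0,0,0,-0.167,1,0,0,0,-0.167,1,0,0,0,-0.167,1,0,0,0,0,1,0,0,0,0])

```text
time: 2.85
position: [0.5002, 0.0801, 0.2324]
tool_rot: [0.647, 0.762, -0.0, -0.0]
ft_force: [0.1, -0.3, -0.1]
grip_width: 0.0868
grip_force: 0.0
```

```bash
cat > st.py <<'E'
from h import *
from rig import status,imaging
ex=np.array([.1641,-.9864]);ey=np.array([.9864,.1641]);C=np.array([.5218,-.0462])
s=status.get_obs();p=s['position'];r=R.from_quat(s['tool_rot']).as_matrix()
print("t",s['time'],"box-frame TCP mm",((p[:2]-C)@ex*1000).round(1),((p[:2]-C)@ey*1000).round(1),(p[2]*1000).round(1),"yaw",np.arctan2(r[1,0],r[0,0]).round(4),"down",r[:,2].round(3),"F",(s['ft_force'][:2]@ex).round(1),(s['ft_force'][:2]@ey).round(1),s['ft_force'][2].round(1),"q",s['q'].round(2),"grip",s['grip_width'],s['grip_force'])
E
cat > im.py <<'E'
from h import *;import sys
from rig import imaging
n,o=sys.argv[1:3]
p,d=imaging.camera(n);cp=imaging.camera_params(n);np.savez(o+".npz",p=p,d=d,**cp);cv2.imwrite(f"pics/{o}.png",p[:,:,::-1])
E
python3 st.py; python3 im.py wrist w1
```

```text
t 2.85 box-frame TCP mm -128.1 -0.6 232.4 yaw 1.7334 down [-0.  0. -1.] F 0.3 0.1 -0.1 q [-0.06  0.36  1.71  0.    1.07 -0.22] grip 0.08676442073867895 0.0
```

View pics/w1.png

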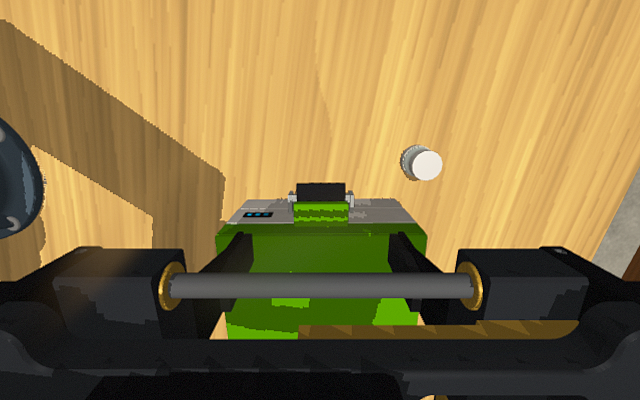

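The wrist view shows the black lip and tab at about (321,191), centred between the fingers (midpoint about 320). The jar at (423,165) is well clear of the descent.

```bash
python3 - <<'E'
from st import *
f=np.load("w1.npz");p,d=f['p'],f['d'];W=cloud(d,f['intrinsics'],f['camera_from_world'])
L=W[...,:2]-C;X=L@ex*1000;Y=L@ey*1000;Z=W[...,2]*1000
v=p.max(-1);roi=np.zeros(v.shape,bool);roi[175:206,285:357]=1
k=roi&(v<70)&(Z>60)&(Z<100)
q=p.astype(int);g=(q[...,1]>1.3*q[...,0])&(q[...,1]>1.6*q[...,2])
for n,m in(("lip",k),("tongue",g&(X<-95)&(Z<118)&(Z>90)&(abs(Y)<60))):
    print(n,m.sum(),*[np.percentile(a[m],[1,50,99]).round(1) for a in(X,Y,Z)])
t=g&(Z>125)&(Z<140);print("cover edge X min,Y",np.percentile(X[t],[.5]),np.percentile(Y[t],[.5,99.5]),np.median(Z[t]))
E
```

```text
t 2.9 box-frame TCP mm -128.1 -0.6 232.4 yaw 1.7339 down [-0.  0. -1.] F 0.9 0.2 0.8 q [-0.06  0.36  1.71  0.    1.07 -0.23] grip 0.08712788333578861 0.0
lip 854 [-134.7 -124.4 -114.5] [-28.5  -1.   25.3] [87.4 89.2 90.9]
tongue 1233 [-118.  -108.1  -95.2] [-30.3  -1.1  27.2] [101.8 111.1 112.7]
cover edge X min,Y [-91.07387047] [-108.69928872  105.29370716] 133.218202336469
```

arm_command(deltas=[1,0.002,-0.0007,0.025,0,1,0,0,0.025,0,1,0,0,0.025,0,1,0,0,0.025,0,1,0,0,0.025,0,1,0,0,0.025,0,1,0,0,0.0114,0,1,0,0,0,0])

```text
time: 3.9
position: [0.499, 0.0819, 0.0707]
tool_rot: [0.647, 0.763, -0.0, -0.001]
ft_force: [-0.6, -0.5, -0.5]
grip_width: 0.0872
grip_force: 0.0
```

```bash
python3 st.py
```

```text
t 3.9 box-frame TCP mm -130.1 -1.5 70.7 yaw 1.7352 down [-0.001  0.    -1.   ] F 0.4 -0.7 -0.5 q [-0.06  0.62  1.86  0.    0.67 -0.22] grip 0.08719328363019889 0.0
```

Close on the lip's sides.

arm_command(deltas=[-1,0,0,0,0,-1,0,0,0,0,-1,0,0,0,0,-1,0,0,0,0,-1,0,0,0,0,-1,0,0,0,0], newtons=50)

```text
time: 4.65
position: [0.4999, 0.082, 0.0714]
tool_rot: [0.647, 0.763, 0.001, 0.0]
ft_force: [1.2, 1.5, 1.9]
grip_width: 0.0547
grip_force: 50.0
```

```bash
python3 st.py
```

```text
t 4.65 box-frame TCP mm -130.1 -0.5 71.4 yaw 1.7356 down [ 0.001  0.    -1.   ] F -1.3 1.4 1.9 q [-0.06  0.62  1.85  0.    0.67 -0.22] grip 0.05465587584580957 50.000284910202026
```

arm_command(deltas=[-1,-0.001,0,0.001,0,-1,-0.001,0,0.001,0,-1,-0.001,0,0.001,0,-1,0,0,0,0])

```text
time: 5.15
position: [0.5002, 0.0808, 0.0696]
tool_rot: [0.647, 0.763, 0.002, -0.0]
ft_force: [-0.3, 10.4, 14.1]
grip_width: 0.0548
grip_force: 50.0
```

```bash
python3 st.py
```

```text
t 5.15 box-frame TCP mm -128.9 -0.5 69.6 yaw 1.7344 down [ 0.002  0.003 -1.   ] F -10.3 1.5 14.1 q [-0.06  0.62  1.86  0.    0.67 -0.23] grip 0.05481908031354459 50.01711666584015
```

arm_command(deltas=[-1,-0.001,0,0.001,0,-1,-0.001,0,0.001,0,-1,-0.001,0,0.001,0,-1,0,0,0,0], newtons=60)

```text
time: 5.65
position: [0.5006, 0.0787, 0.0675]
tool_rot: [0.647, 0.763, 0.002, -0.0]
ft_force: [-2.2, 13.9, 20.7]
grip_width: 0.0542
grip_force: 62.0
```

```bash
python3 st.py
```

```text
t 5.65 box-frame TCP mm -126.7 -0.4 67.5 yaw 1.7353 down [ 0.002  0.003 -1.   ] F -14.1 0.1 20.7 q [-0.07  0.62  1.86  0.01  0.66 -0.24] grip 0.054222757700787494 62.00956067070365
```

arm_command(deltas=[-1,-0.0015,0,0,0,-1,-0.001,0,-0.002,0,-1,-0.0005,0,-0.003,0,-1,0,0,-0.003,0,-1,0,0,-0.003,0])

```text
time: 6.28
position: [0.5001, 0.0791, 0.0718]
tool_rot: [0.648, 0.762, 0.003, -0.003]
ft_force: [12.1, 26.8, -54.2]
grip_width: 0.0545
grip_force: 60.0
```

```bash
python3 st.py
```

```text
t 6.275 box-frame TCP mm -127.1 -0.8 71.8 yaw 1.7327 down [-0.001  0.009 -1.   ] F -24.4 16.3 -54.2 q [-0.07  0.61  1.85  0.01  0.67 -0.24] grip 0.05454434404120789 60.03601312637329
```

arm_command(deltas=[-1,0,0,0.004,0,-1,0,0,0.004,0,-1,0,0,0.003,0,-1,-0.003,0,0,0,-1,-0.003,0,0,0,-1,0,0,0,0])

```text
time: 7.02
position: [0.5005, 0.0783, 0.0675]
tool_rot: [0.648, 0.761, 0.006, -0.005]
ft_force: [-1.3, 50.7, 21.2]
grip_width: 0.0551
grip_force: 74.3
```

```bash
python3 st.py
```

```text
t 7.025 box-frame TCP mm -126.3 -0.5 67.5 yaw 1.7313 down [ 0.001  0.016 -1.   ] F -50.3 7.0 21.2 q [-0.08  0.62  1.86  0.03  0.66 -0.26] grip 0.05506348127674017 74.31047335267067
```

arm_command(deltas=[-1,0,0,-0.002,0,-1,0,0,-0.002,0,-1,0,0,-0.001,0,-1,0,0,0,0])

```text
time: 7.52
position: [0.5004, 0.0784, 0.0698]
tool_rot: [0.648, 0.761, 0.006, -0.006]
ft_force: [3.8, 49.2, 0.3]
grip_width: 0.0547
grip_force: 67.0
```

```bash
python3 st.py; python3 im.py side s1; python3 -c "
import cv2;i=cv2.imread('pics/s1.png')[110:270,250:450];cv2.imwrite('pics/s1c.png',cv2.resize(i,None,fx=3.5,fy=3.5))"
```

```text
t 7.525 box-frame TCP mm -126.4 -0.7 69.8 yaw 1.7312 down [-0.001  0.016 -1.   ] F -47.9 11.9 0.3 q [-0.08  0.62  1.86  0.03  0.67 -0.26] grip 0.05470392728304916 67.03533149790019
```

View pics/s1c.png

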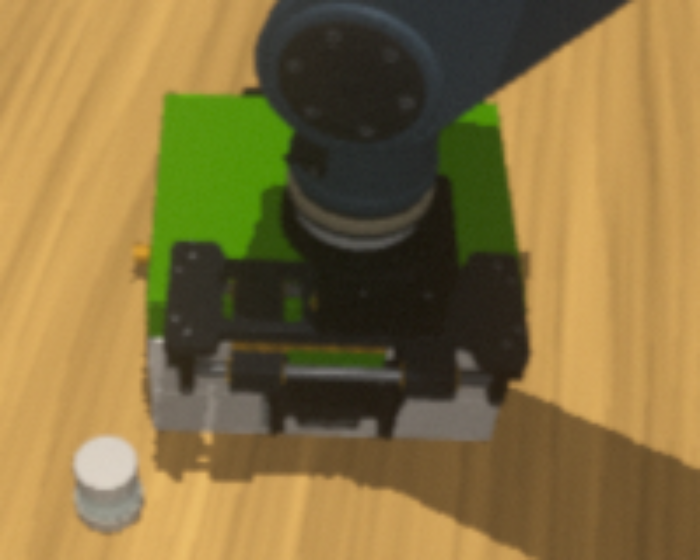

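The side crop shows the fingers on both sides of the lip, at about (275,395) and (385,400), with the cover still shut. The pads' rear edges are now probably blocked by the tongue's end, so I'll regrasp further forward.

arm_command(deltas=[0.2,0.003,0,0,0,0.2,0.003,0,0,0,0.2,0.003,0,0,0,0.2,0.003,0,0,0,0.2,0,0,0,0,0.2,0,0,0,0])

```text
time: 8.32
position: [0.5002, 0.0801, 0.0699]
tool_rot: [0.647, 0.763, 0.001, -0.0]
ft_force: [2.0, 8.2, -2.1]
grip_width: 0.0546
grip_force: 60.0
```

```bash
python3 st.py
```

```text
t 8.325 box-frame TCP mm -128.1 -0.6 69.9 yaw 1.735 down [ 0.001  0.002 -1.   ] F -7.7 3.3 -2.1 q [-0.06  0.62  1.86  0.    0.67 -0.23] grip 0.05458923034282258 60.00891923904419
```

arm_command(deltas=[0.6,0,0,0,0,0.6,0,0,0,0,0.6,0,0,0,0])

```text
time: 8.7
position: [0.4992, 0.0785, 0.07]
tool_rot: [0.647, 0.763, -0.001, -0.0]
ft_force: [0.3, -0.9, 0.0]
grip_width: 0.0685
grip_force: 0.0
```

```bash
python3 st.py
```

```text
t 8.7 box-frame TCP mm -126.7 -1.8 70.0 yaw 1.7354 down [-0.001 -0.    -1.   ] F 0.9 0.2 0.0 q [-0.07  0.62  1.86 -0.    0.67 -0.23] grip 0.06854575424285157 0.0
```

arm_command(deltas=[0.6,0.004,0.001,0,0,0.6,0.004,0,0,0,0.6,0,0,0,0,-1,0,0,0,0,-1,0,0,0,0,-1,0,0,0,0,-1,0,0,0,0], newtons=60)

```text
time: 9.57
position: [0.4992, 0.087, 0.0701]
tool_rot: [0.646, 0.763, -0.0, -0.0]
ft_force: [-0.2, 0.3, 0.6]
grip_width: 0.0536
grip_force: 60.0
```

arm_command(deltas=[-1,-0.001,0,0.001,0,-1,-0.001,0,0.001,0,-1,-0.001,0,0.001,0,-1,-0.001,0,0.001,0,-1,-0.001,0,0.001,0,-1,0,0,0,0])

```text
time: 10.32
position: [0.4997, 0.0844, 0.066]
tool_rot: [0.647, 0.762, 0.001, -0.001]
ft_force: [-2.0, 10.9, 11.0]
grip_width: 0.0533
grip_force: 60.0
```

```bash
python3 st.py
```

```text
t 10.325 box-frame TCP mm -132.4 -0.4 66.0 yaw 1.7343 down [-0.     0.003 -1.   ] F -11.0 -0.2 11.0 q [-0.06  0.63  1.86  0.01  0.66 -0.22] grip 0.05330778705235163 60.01614332199097
```

arm_command(deltas=[-1,-0.0015,0,0,0,-1,-0.0015,0,0,0,-1,-0.0015,0,0,0,-1,0,0,0,0])

```text
time: 10.82
position: [0.4998, 0.0833, 0.0653]
tool_rot: [0.648, 0.762, 0.003, -0.003]
ft_force: [-0.2, 25.1, 4.9]
grip_width: 0.0538
grip_force: 60.0
```

```bash
python3 st.py
```

```text
t 10.825 box-frame TCP mm -131.3 -0.5 65.3 yaw 1.732 down [-0.001  0.008 -1.   ] F -24.8 3.9 4.9 q [-0.06  0.63  1.86  0.01  0.66 -0.23] grip 0.0538010173113688 60.04429757595062
```

arm_command(deltas=[-1,-0.001,0,-0.001,0,-1,-0.001,0,-0.001,0,-1,0,0,-0.001,0,-1,0,0,-0.001,0])

```text
time: 11.32
position: [0.4996, 0.0835, 0.0684]
tool_rot: [0.648, 0.761, 0.004, -0.005]
ft_force: [0.7, 33.5, -3.7]
grip_width: 0.0539
grip_force: 60.1
```

```bash
python3 st.py
```

```text
t 11.325 box-frame TCP mm -131.6 -0.6 68.4 yaw 1.7308 down [-0.002  0.012 -1.   ] F -33.0 6.2 -3.7 q [-0.06  0.62  1.85  0.02  0.67 -0.24] grip 0.053899025959358415 60.06838023662567
```

arm_command(deltas=[-1,0,0,-0.001,0,-1,0,0,-0.001,0,-1,0,0,-0.001,0])

```text
time: 11.7
position: [0.4996, 0.0835, 0.0714]
tool_rot: [0.648, 0.761, 0.004, -0.005]
ft_force: [-0.2, 33.7, -2.8]
grip_width: 0.0542
grip_force: 60.1
```

```bash
python3 st.py
```

```text
t 11.7 box-frame TCP mm -131.6 -0.6 71.4 yaw 1.7308 down [-0.002  0.012 -1.   ] F -33.3 5.3 -2.8 q [-0.06  0.62  1.85  0.02  0.68 -0.24] grip 0.05416635012956503 60.067368149757385
```

The lip is rising freely at about 3 N, so the tab is pressed and the cover is coming up.

arm_command(deltas=[-1,0,0,-0.002,0,-1,0,0,-0.003,0,-1,0,0,-0.003,0,-1,0,0,-0.003,0,-1,0,0,-0.004,0,-1,0,0,-0.004,0,-1,0,0,-0.004,0,-1,0,0,-0.004,0,-1,0,0,-0.004,0])

```text
time: 12.82
position: [0.4999, 0.0825, 0.1029]
tool_rot: [0.648, 0.762, 0.004, -0.004]
ft_force: [0.1, 25.5, 0.7]
grip_width: 0.0536
grip_force: 60.0
```

```bash
python3 st.py
```

```text
t 12.825 box-frame TCP mm -130.6 -0.5 102.9 yaw 1.7317 down [-0.002  0.011 -1.   ] F -25.2 4.3 0.7 q [-0.06  0.56  1.83  0.02  0.75 -0.24] grip 0.053618316355659675 60.04730522632599
```

arm_command(deltas=[-1,0.002,0,-0.01,0,-1,0.001,0,-0.011,0,-1,0,0,-0.011,0,-1,-0.003,0,-0.01,0,-1,-0.004,0,-0.01,0,-1,-0.004,0,-0.01,0,-1,-0.004,0,-0.011,0])

```text
time: 13.7
position: [0.5032, 0.0633, 0.1765]
tool_rot: [0.647, 0.763, -0.0, -0.0]
ft_force: [-0.0, 1.2, -3.2]
grip_width: 0.0536
grip_force: 60.0
```

```bash
python3 st.py
```

```text
t 13.7 box-frame TCP mm -111.1 -0.4 176.5 yaw 1.7355 down [-0. -0. -1.] F -1.2 0.2 -3.2 q [-0.1   0.44  1.77 -0.    0.93 -0.26] grip 0.0535952631021637 60.00145733356476
```

Excellent. Continuing along the arc.

arm_command(deltas=[-1,-0.005,0,-0.01,0,-1,-0.005,0,-0.01,0,-1,-0.006,0,-0.009,0,-1,-0.006,0,-0.009,0,-1,-0.007,0,-0.008,0,-1,-0.008,0,-0.008,0,-1,-0.008,0,-0.008,0,-1,-0.008,0,-0.008,0])

```text
time: 14.7
position: [0.512, 0.0112, 0.2468]
tool_rot: [0.646, 0.763, 0.0, -0.0]
ft_force: [-0.2, 3.2, -0.3]
grip_width: 0.0534
grip_force: 60.0
```

```bash
python3 st.py
```

```text
t 14.7 box-frame TCP mm -58.2 -0.2 246.8 yaw 1.7358 down [ 0.  0. -1.] F -3.1 0.3 -0.3 q [-0.2   0.35  1.68  0.    1.11 -0.36] grip 0.0534333374593643 60.0017112493515
```

arm_command(deltas=[-1,-0.008,0,-0.007,0,-1,-0.008,0,-0.006,0,-1,-0.009,0,-0.006,0,-1,-0.009,0,-0.006,0,-1,-0.01,0,-0.005,0,-1,-0.01,0,-0.005,0,-1,-0.01,0,-0.004,0,-1,-0.01,0,-0.004,0])

```text
time: 15.7
position: [0.5245, -0.0622, 0.2895]
tool_rot: [0.646, 0.763, 0.0, 0.0]
ft_force: [0.5, 2.5, -0.1]
grip_width: 0.053
grip_force: 60.0
```

```bash
python3 st.py
```

```text
t 15.7 box-frame TCP mm 16.2 0.1 289.5 yaw 1.7359 down [ 0.001 -0.    -1.   ] F -2.3 0.9 -0.1 q [-0.33  0.32  1.59  0.    1.23 -0.49] grip 0.05299571184702731 60.000441670417786
```

arm_command(deltas=[-1,-0.01,0,-0.003,0,-1,-0.01,0,-0.003,0,-1,-0.011,0,-0.002,0,-1,-0.011,0,-0.001,0,-1,-0.01,0,-0.0005,0,-1,-0.01,0,0,0])

```text
time: 16.45
position: [0.535, -0.1235, 0.2998]
tool_rot: [0.646, 0.763, 0.0, 0.001]
ft_force: [1.8, 3.7, 4.3]
grip_width: 0.0516
grip_force: 60.0
```

```bash
python3 st.py
```

```text
t 16.45 box-frame TCP mm 78.5 0.3 299.8 yaw 1.7357 down [ 0.002 -0.001 -1.   ] F -3.4 2.4 4.3 q [-0.43  0.34  1.53 -0.    1.27 -0.6 ] grip 0.0515520546387653 60.00198304653168
```

arm_command(deltas=[-1,-0.01,0,0,0,-1,-0.01,0,0.0,0,-1,-0.01,0,0.001,0,-1,-0.005,0,0.001,0])

```text
time: 16.95
position: [0.5409, -0.1584, 0.2966]
tool_rot: [0.646, 0.763, 0.0, 0.001]
ft_force: [4.0, 2.5, 1.8]
grip_width: 0.0374
grip_force: 63.4
```

```bash
python3 st.py;python3 im.py top t2
```

```text
t 16.95 box-frame TCP mm 113.8 0.5 296.6 yaw 1.7357 down [ 0.002 -0.001 -1.   ] F -1.8 4.4 1.8 q [-0.48  0.36  1.5  -0.    1.28 -0.65] grip 0.03736272140308024 63.392396495182766
```

View pics/t2.png

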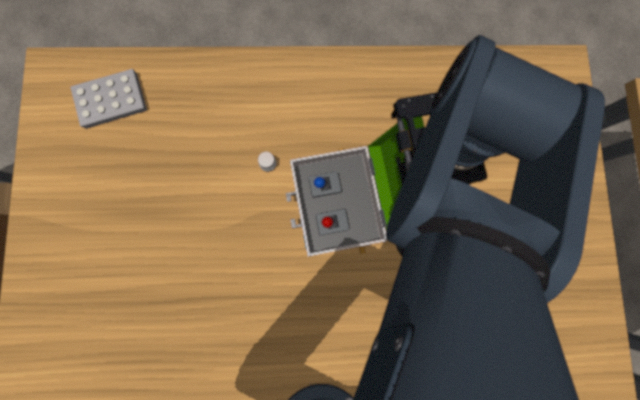

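The top view shows the cover swung back past upright, the box open, the red knob at (327,222) on the robot's side and the blue one at (320,183). Next: release, rise and measure the knob.

arm_command(deltas=[1,0,0,0,0,1,0,0,0,0,1,0,0,0,0,1,0,0,0,0,1,0,0,-0.02,0,1,0,0,-0.025,0,1,0,0,-0.025,0,1,0,0,0,0])

```text
time: 18.0
position: [0.541, -0.1575, 0.3686]
tool_rot: [0.646, 0.763, 0.0, 0.002]
ft_force: [0.1, 0.7, -0.5]
grip_width: 0.0871
grip_force: 0.0
```

```bash
python3 st.py;python3 - <<'E'
from st import *
f=np.load("t2.npz");p,d=f['p'].astype(int),f['d'];K,T=f['intrinsics'],f['camera_from_world']
W=cloud(d,K,T);X=(W[...,:2]-C)@ex*1000;Y=(W[...,:2]-C)@ey*1000;Z=W[...,2]*1000
for n,a,b in(("red",0,2),("blue",2,0)):
    m=(p[...,a]>90)&(p[...,a]>2*p[...,b])&(p[...,a]>1.7*p[...,1])&(abs(X)<90)&(abs(Y)<110)
    v,u=np.nonzero(m);P=rayplane([u.mean(),v.mean()],.108,K,T)[0,:2]-C
    print(n,m.sum(),u.mean(),v.mean(),P@ex*1000,P@ey*1000,np.median(Z[m]))
E
```

```text
t 18.0 box-frame TCP mm 113.0 0.7 368.6 yaw 1.736 down [ 0.004 -0.002 -1.   ] F -0.7 0.2 -0.5 q [-0.48  0.3   1.39 -0.    1.44 -0.65] grip 0.08710452456715229 0.0
t 18.0 box-frame TCP mm 113.0 0.7 368.6 yaw 1.736 down [ 0.004 -0.002 -1.   ] F -0.7 0.2 -0.5 q [-0.48  0.3   1.39 -0.    1.44 -0.65] grip 0.08710452456715229 0.0
red 92 326.94565217391306 221.8695652173913 -34.39133890731009 -45.966857106448074 113.05444899142734
blue 76 319.2894736842105 182.05263157894737 -34.454805225512395 43.858942423584125 113.59233789381094
```

arm_command(deltas=[-1,0.03,-0.008,0,0,-1,0.03,-0.008,0,0,-1,0.03,-0.008,0,0,-1,0.03,-0.008,0,0,-1,0.03,-0.008,0,0,-1,0.029,-0.007,0,0,-1,0,0,0,0], newtons=10)

```text
time: 18.88
position: [0.4626, 0.0133, 0.3655]
tool_rot: [0.645, 0.764, -0.001, -0.001]
ft_force: [-0.1, -0.3, 0.1]
grip_width: 0.0252
grip_force: 0.0
```

arm_command(deltas=[-1,0,0,0.03,0,-1,0,0,0.03,0,-1,0,0,0.03,0,-1,0,0,0.03,0,-1,0,0,0.03,0,-1,0,0,0.03,0,-1,0,0,0.03,0,-1,0,0,0.02,0,-1,0,0,0,0])

```text
time: 20.0
position: [0.4632, 0.0112, 0.1348]
tool_rot: [0.647, 0.763, -0.001, -0.002]
ft_force: [-0.6, -0.5, 0.5]
grip_width: 0.0003
grip_force: 0.0
```

```bash
python3 st.py;python3 im.py side s2
```

```text
t 20.0 box-frame TCP mm -66.3 -48.4 134.8 yaw 1.7352 down [-0.005  0.001 -1.   ] F 0.4 -0.7 0.5 q [-0.22  0.46  1.91 -0.    0.77 -0.38] grip 0.00028114927406379327 0.0
```

View pics/s2.png

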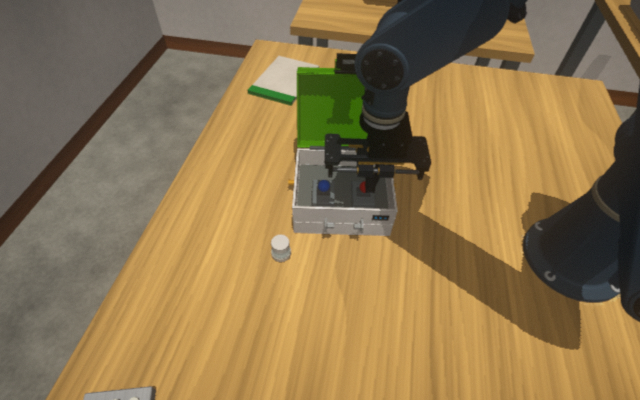

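The side view shows the cover standing open at about (332,105) and the shut fingers at (370,180) just in front of the red knob at (362,187). Down, then push.

arm_command(deltas=[-1,0,0.002,0.015,0,-1,0,0,0.015,0,-1,0,0,0.013,0,-1,0,0,0,0,-1,-0.006,0,0,0,-1,-0.006,0,0,0,-1,-0.006,0,0,0,-1,-0.006,0,0,0,-1,-0.006,0,0,0,-1,-0.005,0,0,0])

```text
time: 21.3
position: [0.4723, -0.023, 0.0936]
tool_rot: [0.646, 0.763, -0.0, 0.0]
ft_force: [-0.0, 1.7, 0.7]
grip_width: 0.0005
grip_force: 1.0
```

```bash
python3 st.py
```

```text
t 21.3 box-frame TCP mm -31.0 -45.0 93.6 yaw 1.7357 down [ 0. -0. -1.] F -1.7 0.3 0.7 q [-0.29  0.55  1.92 -0.    0.67 -0.45] grip 0.0004791955604365656 0.9851950572920032
```

arm_command(deltas=[-1,-0.003,0,0,0,-1,-0.002,0,0,0,-1,-0.002,0,0,0,-1,-0.001,0,0,0,-1,0,0,0,0])

```text
time: 21.92
position: [0.4728, -0.0275, 0.0936]
tool_rot: [0.647, 0.762, 0.002, -0.002]
ft_force: [2.4, 12.7, 2.5]
grip_width: 0.0007
grip_force: 6.1
```

```bash
python3 st.py
```

```text
t 21.925 box-frame TCP mm -26.5 -45.2 93.6 yaw 1.7335 down [-0.001  0.005 -1.   ] F -12.1 4.4 2.5 q [-0.3   0.55  1.92  0.01  0.68 -0.47] grip 0.0006763934737454192 6.098450906574726
```

Hard against the stop at 12 N. Back off, rise and check.

arm_command(deltas=[-1,0.008,0,0,0,-1,0.012,0,0,0,-1,0.01,0,0,0,-1,0,0,-0.03,0,-1,0,0,-0.05,0,-1,0.02,0,-0.05,0,-1,0.05,0,-0.05,0,-1,0.05,0,0,0,-1,0.05,0,0,0,-1,0.05,0,0,0,-1,0,0,0,0])

```text
time: 23.3
position: [0.4319, 0.2133, 0.2678]
tool_rot: [0.644, 0.765, 0.0, -0.0]
ft_force: [0.4, 0.1, -0.0]
grip_width: 0.0005
grip_force: 0.0
```

```bash
python3 st.py;python3 im.py side s3;python3 im.py top t3;python3 - <<'E'
import cv2,numpy as np
a=cv2.imread('pics/t3.png')[110:270,240:470];b=cv2.imread('pics/s3.png')[40:280,240:440]
cv2.imwrite('pics/c3.png',np.hstack([cv2.resize(a,(460,320)),cv2.resize(b,(267,320))]))
from st import *
f=np.load("t3.npz");p,d=f['p'].astype(int),f['d'];K,T=f['intrinsics'],f['camera_from_world']
W=cloud(d,K,T);X=(W[...,:2]-C)@ex*1000;Y=(W[...,:2]-C)@ey*1000
for n,a,b in(("red",0,2),("blue",2,0)):
    m=(p[...,a]>90)&(p[...,a]>2*p[...,b])&(p[...,a]>1.7*p[...,1])&(abs(X)<90)&(abs(Y)<110)
    v,u=np.nonzero(m);P=rayplane([u.mean(),v.mean()],.108,K,T)[0,:2]-C
    print(n,m.sum(),P@ex*1000,P@ey*1000)
q=p;g=(q[...,1]>1.3*q[...,0])&(q[...,1]>1.6*q[...,2])&(abs(Y)<90)&(X>60)&(X<250)&(W[...,2]>.12)
x,z=X[g],W[...,2][g]*1000;print(g.sum(),"cover X by height",[(h,np.median(x[abs(z-h)<8]).round(1)) for h in(140,180,220,260,290) if (abs(z-h)<8).sum()>5])
E
```

```text
t 23.3 box-frame TCP mm -270.8 -46.1 267.8 yaw 1.7415 down [-0.  0. -1.] F -0.1 0.5 -0.0 q [0.23 0.28 1.72 0.   1.14 0.06] grip 0.0004990431526686879 0.0
t 23.4 box-frame TCP mm -268.1 -45.7 267.7 yaw 1.7378 down [-0.    -0.001 -1.   ] F -0.3 -0.2 -0.1 q [ 0.22  0.28  1.72 -0.    1.14  0.05] grip 0.0004003692739323796 0.0
red 93 -5.118746094904906 -45.36862099309878
blue 74 -35.281871113901005 44.564517414336684
3154 cover X by height [(140, np.float64(132.2)), (180, np.float64(142.0)), (220, np.float64(150.0)), (260, np.float64(154.4)), (290, np.float64(146.8))]
```

View pics/c3.png

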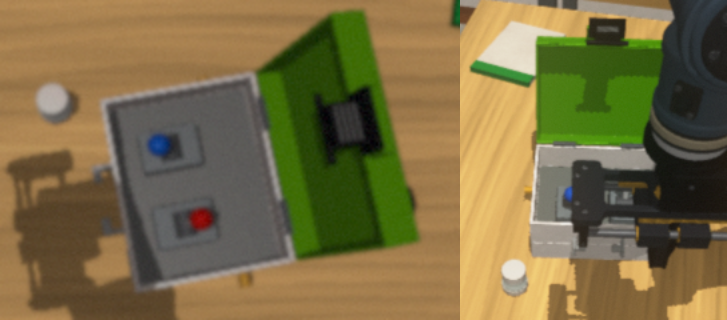

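The crop shows the cover leaning back at about 1.75 rad. The red knob at (202,219) is fully over to the rear, the blue one at (158,145) hasn't moved, and the jar is where it was.

```bash
python3 -c "
from rig import order;print(order.hand_in())"
```

```text
the job is handed in; nothing more can be done
None
```

The job is handed in at about 23.5 s of the 54 s allowed: the tab was pressed, the cover stands open at about 1.75 rad, the red lever is against its rear stop, and the blue lever and jar did not move; I didn't re-check the scanner and filter, which the open cover and arm hid, but no contact showed in the force readings.

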